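# Push the teal vent cover's carrier to the next station

## Robot

A 6-joint arm with a two-finger parallel gripper is mounted at the origin on the work surface. World frame = base frame: x ahead of the robot, y to its left, z up, the work surface at z = 0. Lengths are in m, angles in rad, forces in N, time in s.
With the tool pointing down it reaches from about 0.225 to 0.875 m from the base axis. Payload 3.4 kg.
Tool frame: the origin (TCP) lies at the very end of the fingers, on their centre line; the grasp point (between the pads) lies 19 mm behind it; z points along the fingers, y is the line along which they close (so a half turn about z gives the same grasp; the last joint's range is limited). The gripper opens to 85 mm and grips with 20 to 120 N. Pads are 22 mm wide; open, the fingers measure 114 mm over their backs; the gripper's body (76 mm by 85 mm) begins 54 mm behind the grasp point. The pads swing forward as they close: fully open they stand 13 mm farther back than shut.
Start: joints at [-1.467, 0.276, 1.505, -0, 1.361, -0.121], TCP at [0.128, -0.561, 0.231] pointing down, gripper open.
Joint ranges: [-2.89, 2.89], [-0.75, 2.08], [0.22, 2.7], [-1.18, 4.32], [0.11, 2.71], [-2.7, 2.7]. Speed limits (rad/s): [2.57, 2.57, 3.14, 3.14, 3.14, 3.14].

## Interface

Orientations are given as a unit quaternion [w, x, y, z].
In Python, from workcell import readout, grab_frame, calibration, job gives the robot as it stands.
- The arm moves only by the shell command python3 -m pendant 'ROWS' [OPENING] [FORCE]. ROWS is a JSON object of lists of equal length, an entry for each row: "travel": the shift along the tool's x, y, z in units of 50 cm (1.0 is 50 cm), a list of three; "turn": the turn about the tool's z in units of 180 degrees (1.0 is 180 degrees). In form: {"travel": [[x, y, z], ...], "turn": [turn, ...]}. A call has 1 to 10 rows; each row shifts and turns the commanded pose from where the row before left it, along the tool's axes as they then stand; what a row does not reach is not made up. A row lasts 1/12 s, in which the tool goes at most 41.7 mm and 7.16 degrees, less where a joint would pass 70% of its speed; a pose out of reach is approached as far as the arm can. A call with a number of a shift or a turn outside -1 to 1 is refused whole. A call with a gripper value outside its range is refused whole. OPENING is the closure, from -1 (fully open) to 1 (shut), so that 0 is half open, set as the call begins (- or left out, the last holds). The fingers move at their own pace and stop on an object; FORCE is the grip in N (left out, the last holds). Time passes only in rows, so rows that do not move let the fingers close. It gives the time, the measured TCP pose, the force, the opening and the grip force at its end, in the units of the state.
- readout.get_state(): the state, without advancing time (a new reading comes with each control period).
- grab_frame(name): name is "side" or "top" or "wrist"; returns (picture, depth): 480x640x3 uint8, red, green, blue; 480x640 float32, m along the optical axis (not along the pixel's ray), 0 where there is no reading.
- calibration(name): a dict with "fx", "fy", "cx", "cy" (pixels), "world_from_camera" (4x4, takes a point from camera to world coordinates); the wrist camera has in their place "mount" (4x4, takes a point from camera to tool coordinates, whose origin is the TCP and whose axes are the flange's). Camera axes: x right, y up, looking along -z (the intrinsics and any distortion apply to the point x, -y, -z); pixel columns grow to the right and rows downward; lengths in m; the calibration is good to about 2 mm. A picture is of the moment at which its call begins: read the wrist's pose just before it. calibration takes no time and is no camera call.
- job.close_job(): hands the job in; it is judged then, once.
The state is a dict: "t": time; "joint_positions": joint angles; "joint_vel": joint speeds; "tau": joint torques, N m; "eef_pos": TCP position; "eef_rot": TCP orientation; "force": force on the tool from outside, world axes, zero at the start; "ft_torque": the same for the moment, N m; "gripper_width": finger opening in m; "grasp_force": force on a finger pad.
Only numpy, scipy, OpenCV 4.12 (cv2) and the standard library are available. Lean on these libraries where they do the work, as an engineer would, in place of code of your own. Each camera call takes 0.05 s, during which the arm holds its last target. There are 200 camera calls.

## Task

Push the carrier that holds the teal louvred vent cover along its slide rail to the next station, the one with the orange index plates, where it drops into its detent with its white centre marks level with the middle of the plates. Push steadily, without slamming it, and leave the carrier with the red cover where it stands.

Things in the scene. Friction and masses are not known exactly. Their poses are not given: they have to be found in the camera images.
- teal_carrier (a joint): Slide of the carrier with the teal louvred cover, m: 0 loading end (starts 0 to 0.05), orange station's detent 0.150, blue one 0.240, stop 0.255. Carrier: dark plate 100 wide, 150 long, 10 thick, top 53 mm above bench; white marks mid-length. Stays where left; about 2 N to slide, up to 10 N at the detent's sprung ball, 22 to 11 mm short of it; it pulls in by itself within about 6 mm.
- teal_tab (a point): Top middle of the upright yellow push tab at the trailing end of the teal carrier, 98 mm above bench: 60 mm wide, 8 thick (along rail), 45 tall. Axes: y along the rail towards the orange, then blue station, x across, z up. Carrier's middle is 65 mm ahead (+y). The cover begins 35 mm ahead and rises 12 mm above the carrier plate. Behind the tab (-y) all is below 50 mm above bench.
- teal_station (a point): Orange station on the teal carrier's rail: fixed point midway between its two orange index plates (16 mm long along the rail, either side of the carrier, top 53 mm above bench), 53 mm above bench over the rail's middle line. Axes as for teal_tab. In the detent the carrier's middle lies here, its tab 65 mm behind (-y).
- red_tab (a point): Top middle of the yellow push tab of the other carrier, the one with the plain red cover, on a parallel rail 165 mm away (nearer the robot or farther); same build, size and axes as the teal one. To be left alone.

How it is judged:
By the outcome, as a careful person would: the job done as asked, in the order asked, and still so for the second after the job is handed in, with the robot touching nothing.
It also fails if it takes over 32 s, if anything falls off the work surface, if the arm or the gripper's body presses on something with over 40 N, if the wrist force passes 120 N, or if a joint passes its speed limit or range.

## Working session

There is one attempt and no reset: what is moved stays moved. The work goes in short steps, Python scripts to look and compute and a shell command to move; the robot and the scene stay as the last step left them, time stands still between calls to the robot, and variables do not carry over. Pictures are saved under pics/ and viewed, at most 10 in all, crops included, and the job is handed in when it is done.

```bash
mkdir -p pics
cat > h.py <<'E'
import numpy as np,cv2
from workcell import readout,grab_frame,calibration,job
def ray(name,uv,z):
    c=calibration(name);T=np.array(c["world_from_camera"])
    d=T[:3,:3]@np.array([(uv[0]-c["cx"])/c["fx"],-(uv[1]-c["cy"])/c["fy"],-1.0]);o=T[:3,3]
    return o+d*(z-o[2])/d[2]
E
python3 - <<'E'
from h import *
for n in("top","side"):
    c=calibration(n);print({k:np.round(v,3).tolist() for k,v in c.items()})
    p,d=grab_frame(n);cv2.imwrite(f"pics/{n}0.png",p[:,:,::-1]);np.save(f"{n}.npy",p);np.save(f"{n}d.npy",d)
s=readout.get_state();print(s)
E
```

```text
{'fx': 435.797, 'fy': 435.797, 'cx': 316.633, 'cy': 235.063, 'world_from_camera': [[-0.002, 0.998, -0.058, 0.503], [-1.0, -0.001, 0.014, 0.029], [0.014, 0.058, 0.998, 0.753], [0.0, 0.0, 0.0, 1.0]]}
{'fx': 584.141, 'fy': 584.141, 'cx': 327.707, 'cy': 240.597, 'world_from_camera': [[-0.711, 0.528, -0.465, 0.17], [-0.703, -0.514, 0.491, 0.445], [0.021, 0.676, 0.737, 0.734], [0.0, 0.0, 0.0, 1.0]]}
{'t': 0.1, 'joint_positions': array([-1.46699192e+00,  2.76568504e-01,  1.50599827e+00, -3.30570074e-05,
        1.36071657e+00, -1.20995996e-01]), 'joint_vel': array([ 0.00010402, -0.00151134, -0.00284698,  0.00036227,  0.00031866,
        0.00079661]), 'tau': array([ 1.01558358e-03, -4.17699873e+01, -2.46404099e+01, -2.00535028e-04,
        5.80925698e-03, -4.44445931e-06]), 'eef_pos': array([ 0.12811064, -0.56006459,  0.23050855]), 'eef_rot': array([-8.45454858e-04,  9.93689002e-01,  1.12167075e-01, -8.89525495e-06]), 'force': array([-0.28227017, -0.51130782,  0.43003143]), 'ft_torque': array([-0.03764349, -0.02095575,  0.03401077]), 'grasp_force': 0.0, 'gripper_width': 0.08558717552873608}
```

View pics/top0.png

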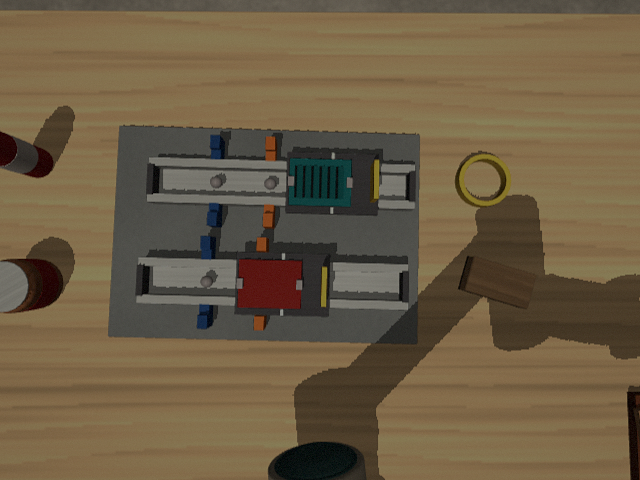

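View pics/side0.png

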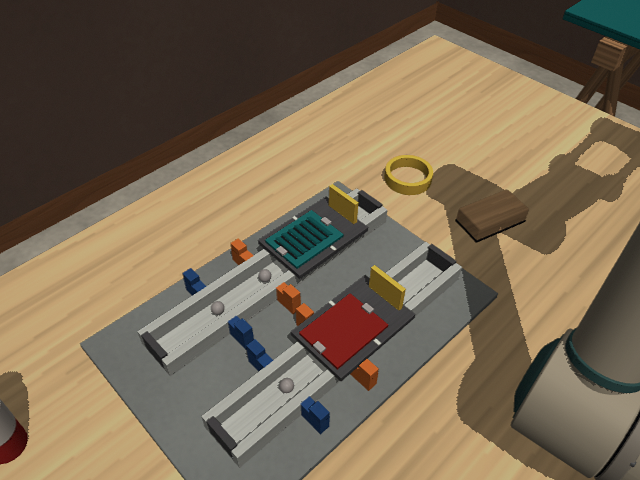

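The top view shows the teal carrier on the far rail, with its tab at about (377,180) and the orange plates at (271,147) and (268,215). The red carrier is on the near rail with its tab at (324,286). +y is to the left in the image. The side view agrees.

Run:
```python
from h import *
for n in("top","side"):
    p=np.load(n+".npy");d=np.load(n+"d.npy");h=cv2.cvtColor(p,cv2.COLOR_RGB2HSV)
    c=calibration(n);T=np.array(c["world_from_camera"]);v,u=np.mgrid[:480,:640]
    P=np.stack([(u-c["cx"])/c["fx"]*d,-(v-c["cy"])/c["fy"]*d,-d],-1)@T[:3,:3].T+T[:3,3]
    for col,lo,hi,z0,z1 in(("yellow",(22,120,60),(32,255,255),.092,.104),("orange",(8,190,100),(17,255,255),.047,.058),("white",(0,0,190),(180,40,255),.047,.06)):
        m=cv2.inRange(h,lo,hi)*((P[...,2]>z0)&(P[...,2]<z1)&(d>0)).astype(np.uint8)
        k,l,s,ce=cv2.connectedComponentsWithStats(m)
        for i in range(1,k):
            if s[i,4]<5: continue
            q=l==i; zp=.098 if col=="yellow" else .053
            Q=np.array([ray(n,x,zp) for x in np.argwhere(q)[:,::-1]])
            r=cv2.minAreaRect((Q[:,:2]*1000).astype(np.float32))
            print(n,col,s[i],"depth",P[q].mean(0).round(4),"plane",Q[:,:2].mean(0).round(4),"rect",np.round(r[0],1),np.round(r[1],1),round(r[2],1))
```

```text
top yellow [374 160   5  39 191] depth [ 0.6265 -0.0704  0.098 ] plane [ 0.6265 -0.0704] rect [627.1 -70.3] [ 6.1 58.4] 89.4
top yellow [321 267   6  40 202] depth [0.4645 0.0098 0.098 ] plane [0.4646 0.0098] rect [464.7  10. ] [ 7.5 58.1] 89.8
top orange [266 137   9  13 117] depth [0.6947 0.0952 0.0527] plane [0.6946 0.0952] rect [694.6  95.2] [19.8 13. ] 0.2
top orange [263 214  10  13 119] depth [0.5689 0.099  0.0529] plane [0.5689 0.0989] rect [568.8  98.7] [14.5 19.4] 90.0
top orange [256 238  10  13 118] depth [0.5301 0.109  0.0527] plane [0.5301 0.109 ] rect [530.1 109.6] [14.4 19.3] 89.9
top orange [254 316  10  14 119] depth [0.4049 0.112  0.0528] plane [0.4049 0.112 ] rect [405.3 112.2] [20.4 14.3] 0.3
side yellow [329 184  29  22 149] depth [ 0.6238 -0.0689  0.0965] plane [ 0.6227 -0.0677] rect [623.9 -66.2] [12.4 62.8] 88.4
side yellow [371 265  35  28 216] depth [0.4622 0.0112 0.0967] plane [0.4616 0.012 ] rect [462.3  13.3] [11.9 61. ] 88.5
side orange [231 239  15  14 110] depth [0.6915 0.0969 0.0514] plane [0.6903 0.0977] rect [690.1  97.4] [15.3 25.4] 82.5
side orange [283 285  17  15 138] depth [0.5665 0.1005 0.0518] plane [0.5658 0.1011] rect [566.  101.8] [17.2 24.7] 89.8
side orange [296 304  17  15 140] depth [0.5282 0.1103 0.052 ] plane [0.5277 0.1108] rect [527.8 110.8] [15.4 23.1] 85.5
side orange [359 359  19  19 178] depth [0.4024 0.1136 0.052 ] plane [0.4021 0.1141] rect [401.7 113.9] [16.1 24.2] 82.6
side white [293 216   4   3   7] depth [ 0.6744 -0.0068  0.0528] plane [ 0.6742 -0.0067] rect [674.3  -6.5] [2.7 5.7] 81.8
side white [331 246   4   4   9] depth [ 0.5841 -0.0038  0.0534] plane [ 0.5844 -0.0041] rect [584.1  -3.9] [2.5 7.8] 81.5
side white [329 301   5   4  11] depth [0.5107 0.0737 0.0534] plane [0.5109 0.0735] rect [510.6  73.3] [6.7 3.2] 5.7
side white [374 339   6   5  17] depth [0.4213 0.0761 0.0534] plane [0.4215 0.0759] rect [421.3  75.9] [3.2 8.2] 83.6
```

Tab at (0.626, −0.070) and station at (0.631, 0.097). The rail direction is about (0.03, 1), leaving about 102 mm to push. I'll align tool y with the rail, shut the gripper and go over to behind the tab.

```bash
python3 -m pendant '{"travel":[[0,0,0],[0,0,0],[0,0,0],[0.03,-0.03,0],[0.045,-0.045,0],[0.05,-0.045,0],[0.05,-0.045,0],[0.05,-0.045,0],[0.05,-0.045,0],[0.05,-0.045,0]],"turn":[0.027,0.027,0.027,0,0,0,0,0,0,0]}' 1 30
```

```text
t: 0.93
eef_pos: [0.2959, -0.414, 0.231]
eef_rot: [-0.0, 1.0, -0.015, -0.0]
force: [0.4, 0.3, 0.7]
gripper_width: 0.0001
grasp_force: 0.0
```

```bash
python3 -m pendant '{"travel":[[0.05,-0.045,0],[0.05,-0.045,0],[0.05,-0.045,0],[0.05,-0.045,0],[0.05,-0.045,0],[0.05,-0.045,0],[0.05,-0.045,0],[0.05,-0.045,0],[0.03,-0.03,0],[0,0,0]],"turn":[0,0,0,0,0,0,0,0,0,0]}'
```

```text
t: 1.77
eef_pos: [0.5185, -0.2237, 0.2306]
eef_rot: [-0.001, 1.0, -0.013, 0.001]
force: [0.1, -0.3, 0.1]
gripper_width: 0.0001
grasp_force: 0.0
```

```bash
python3 -m pendant '{"travel":[[0.04,-0.04,0],[0.05,-0.05,0],[0.05,-0.05,0],[0.04,-0.04,0],[0.024,-0.024,0],[0,0,0.06],[0,0,0.06],[0,0,0.06],[0,0,0.05],[0,0,0.03]],"turn":[0,0,0,0,0,0,0,0,0,0]}'
```

```text
t: 2.6
eef_pos: [0.6179, -0.1284, 0.0978]
eef_rot: [-0.0, 1.0, -0.015, -0.003]
force: [0.8, -0.2, 0.2]
gripper_width: -0.0001
grasp_force: 0.0
```

```bash
python3 -m pendant '{"travel":[[0,0,0.03],[0,0,0.02],[0,0,0.01],[0,0,0],[0,0,0]],"turn":[0,0,0,0,0]}'
python3 - <<'E'
from h import *
p,d=grab_frame("top");cv2.imwrite("pics/t1.png",p[100:250,230:470,::-1].repeat(3,0).repeat(3,1))
p,d=grab_frame("side");cv2.imwrite("pics/s1.png",p[120:320,200:440,::-1].repeat(3,0).repeat(3,1))
E
```

```text
t: 3.02
eef_pos: [0.6209, -0.1285, 0.0717]
eef_rot: [0.0, 1.0, -0.015, 0.0]
force: [0.3, -0.6, 0.0]
gripper_width: -0.0001
grasp_force: 0.0
```

View pics/s1.png

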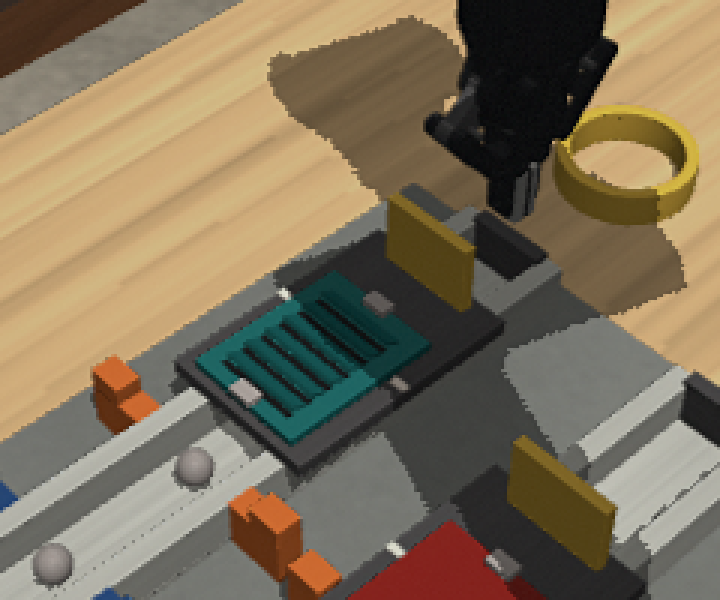

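The side view shows the closed fingertips at crop (510,205), clear behind the teal tab at (430,250). The finger knuckles stick out along the rail direction just above tab height. I'll back off and turn 90° so they lie across the rail and the flat 22 mm pad sides do the pushing.

```bash
python3 -m pendant '{"travel":[[0,0.03,0],[0,0.03,0],[0,0,0],[0,0,0],[0,0,0],[0,0,0],[0,0,0],[0,0,0],[0,0,0],[0,0,0]],"turn":[0,0.02,0.035,0.035,0.035,0.035,0.035,0.035,0.035,0.035]}'; python3 -m pendant '{"travel":[[0,0,0],[0,0,0],[0,0,0],[0,0,0],[0,0,0],[0,0,0],[0,0,0],[0,0,0]],"turn":[0.035,0.035,0.035,0.035,0.035,0.025,0,0]}'; python3 -c "
from workcell import readout;print(readout.get_state()['joint_positions'])"
```

```text
t: 3.95
eef_pos: [0.6203, -0.1593, 0.0722]
eef_rot: [0.0, 0.883, -0.47, 0.001]
force: [-0.5, 0.8, 0.1]
gripper_width: 0.0001
grasp_force: 0.0
t: 4.62
eef_pos: [0.6119, -0.177, 0.0709]
eef_rot: [-0.018, 0.708, -0.706, -0.006]
force: [-0.3, -0.3, 0.2]
gripper_width: 0.0001
grasp_force: 0.0
[-0.41283109  0.4843189   1.59843738  0.04388079  1.05708744  2.70325019]
```

Joint 6 has reached its limit in that direction. I'm turning back at once, half a turn the other way, which gives the same pad alignment well inside the range.

```bash
python3 -m pendant '{"travel":[[0,0,0],[0,0,0],[0,0,0],[0,0,0],[0,0,0],[0,0,0],[0,0,0],[0,0,0],[0,0,0],[0,0,0]],"turn":[-0.038,-0.038,-0.038,-0.038,-0.038,-0.038,-0.038,-0.038,-0.038,-0.038]}';python3 -m pendant '{"travel":[[0,0,0],[0,0,0],[0,0,0],[0,0,0],[0,0,0],[0,0,0],[0,0,0],[0,0,0],[0,0,0],[0,0,0]],"turn":[-0.038,-0.038,-0.038,-0.038,-0.038,-0.038,-0.038,-0.038,-0.038,-0.038]}'; python3 -c "
from workcell import readout;print(readout.get_state())"
```

```text
t: 5.45
eef_pos: [0.6124, -0.1751, 0.0707]
eef_rot: [-0.019, 0.983, -0.181, 0.005]
force: [-0.1, -0.6, -0.2]
gripper_width: 0.0003
grasp_force: 0.0
t: 6.28
eef_pos: [0.6124, -0.1751, 0.0707]
eef_rot: [-0.012, 0.915, 0.403, 0.015]
force: [-0.9, -0.6, 0.3]
gripper_width: -0.0003
grasp_force: 0.0
{'t': 6.2833, 'joint_positions': array([-0.40988239,  0.48465802,  1.59839984,  0.04419535,  1.05714655,
        0.30986355]), 'joint_vel': array([-1.41761867e-03, -6.63217529e-04,  1.16055904e-03, -2.83239729e-04,
        9.90742118e-05, -1.41886306e+00]), 'tau': array([-1.42604672e-04, -4.99735129e+01, -2.08067840e+01,  1.86193641e-01,
       -4.30480577e-03,  1.17931366e+00]), 'eef_pos': array([ 0.61241898, -0.17513046,  0.07070172]), 'eef_rot': array([-0.01240114,  0.91507572,  0.40282167,  0.01474233]), 'force': array([-0.91523323, -0.59161613,  0.27474606]), 'ft_torque': array([-0.01153297, -0.03112487,  0.02828938]), 'grasp_force': 0.0, 'gripper_width': -0.0002855327518843065}
```

```bash
python3 -m pendant '{"travel":[[0,0,0],[0,0,0],[0,0,0],[0,0,0],[0,0,0],[0,0,0],[0,0,0],[0,0,0]],"turn":[-0.034,-0.034,-0.034,-0.034,-0.034,-0.03,0,0]}'
cat > st.py <<'E'
from h import *
from scipy.spatial.transform import Rotation as R
s=readout.get_state();q=s['eef_rot'];M=R.from_quat(np.r_[q[1:],q[0]]).as_matrix()
t=np.array([0.6255,-0.100,0.0785])-s['eef_pos']
print(s['joint_positions'].round(3),s['eef_pos'].round(4),"\n",M.round(3),"\nunits to pre-contact",(M.T@t/.5).round(4))
E
python3 st.py
```

```text
t: 6.95
eef_pos: [0.6123, -0.1752, 0.0706]
eef_rot: [-0.007, 0.749, 0.663, 0.018]
force: [-0.1, 0.4, -1.2]
gripper_width: 0.0002
grasp_force: 0.0
[-0.41   0.485  1.599  0.044  1.057 -0.31 ] [ 0.6123 -0.1752  0.0706] 
 [[ 0.121  0.992  0.017]
 [ 0.992 -0.122  0.035]
 [ 0.037  0.012 -0.999]] 
units to pre-contact [ 0.153   0.0081 -0.0102]
```

```bash
python3 -m pendant '{"travel":[[0,0,0],[0.02,0.005,-0.002],[0.03,0.005,-0.002],[0.04,0.006,-0.003],[0.04,0.006,-0.003],[0.02,0,0],[0,0,0],[0,0,0]],"turn":[-0.03,0,0,0,0,0,0,0]}'; python3 st.py
python3 - <<'E'
from h import *
p,d=grab_frame("side");cv2.imwrite("pics/s2.png",p[120:320,200:440,::-1].repeat(3,0).repeat(3,1))
E
```

```text
t: 7.62
eef_pos: [0.6247, -0.1001, 0.0782]
eef_rot: [-0.007, 0.716, 0.698, 0.018]
force: [-0.3, 0.5, 0.1]
gripper_width: 0.0004
grasp_force: 0.0
[-0.291  0.47   1.603  0.043  1.063 -0.286] [ 0.6247 -0.1001  0.0782] 
 [[ 0.025  1.     0.016]
 [ 0.999 -0.025  0.035]
 [ 0.035  0.015 -0.999]] 
units to pre-contact [ 0.0002  0.0016 -0.0006]
```

View pics/s2.png

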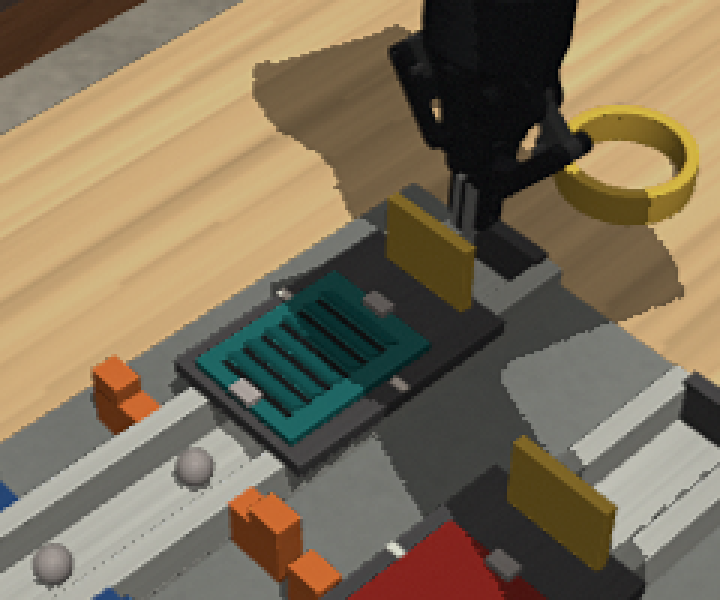

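The side view shows the fingers centred behind the teal tab, at crop (475,200), with the knuckles across the rail. Starting the steady push.

```bash
python3 -m pendant '{"travel":[[0.008,0,0],[0.006,0,0],[0.006,0,0],[0.006,0,0],[0.006,0,0],[0.008,0,0],[0.01,0,0],[0.01,0,0.001],[0.01,0,0.001],[0.01,0,0.001]],"turn":[0,0,0,0,0,0,0,0,0,0]}'; python3 -m pendant '{"travel":[[0.01,0,0],[0.01,0,0],[0.01,0,0.001],[0.01,0,0],[0.01,0,0.001],[0.01,0,0],[0.01,0,0],[0.01,0,0.001],[0.008,0,0],[0.006,0,0.001]],"turn":[0,0,0,0,0,0,0,0,0,0]}'; python3 st.py
cat > look.py <<'E'
from h import *
import sys
p,d=grab_frame("side");cv2.imwrite(sys.argv[1],p[120:320,200:440,::-1].repeat(3,0).repeat(3,1))
for n in("side","top"):
    p,d=grab_frame(n)
    h=cv2.cvtColor(p,cv2.COLOR_RGB2HSV);c=calibration(n);T=np.array(c["world_from_camera"]);v,u=np.mgrid[:480,:640]
    P=np.stack([(u-c["cx"])/c["fx"]*d,-(v-c["cy"])/c["fy"]*d,-d],-1)@T[:3,:3].T+T[:3,3]
    for nm,m in(("white",cv2.inRange(h,(0,0,150),(180,60,255))*((abs(P[...,2]-.0535)<.006)&(P[...,0]>.38)).astype(np.uint8)),
     ("yellow",cv2.inRange(h,(22,120,60),(32,255,255))*(abs(P[...,2]-.098)<.006).astype(np.uint8)),
     ("orange",cv2.inRange(h,(8,190,60),(17,255,255))*(abs(P[...,2]-.053)<.005).astype(np.uint8))):
        k,l,s,_=cv2.connectedComponentsWithStats(m)
        for i in range(1,k):
            if s[i,4]>4: print(n,nm,s[i,4],P[l==i].mean(0).round(4))
E
python3 look.py pics/s3.png
```

```text
t: 8.5
eef_pos: [0.6259, -0.0606, 0.0783]
eef_rot: [-0.007, 0.716, 0.698, 0.018]
force: [-1.4, -1.8, 1.5]
gripper_width: 0.0003
grasp_force: 1.0
t: 9.33
eef_pos: [0.6271, -0.0133, 0.0778]
eef_rot: [-0.007, 0.716, 0.698, 0.018]
force: [0.6, -2.5, 1.0]
gripper_width: -0.0001
grasp_force: 0.8
[-0.154  0.461  1.621  0.043  1.049 -0.149] [ 0.6271 -0.0133  0.0778] 
 [[ 0.026  1.     0.016]
 [ 0.999 -0.026  0.035]
 [ 0.036  0.016 -0.999]] 
units to pre-contact [-0.1733  0.0014 -0.0076]
side white 12 [0.6753 0.0651 0.0534]
side white 17 [0.5855 0.068  0.0539]
side white 20 [0.51   0.0738 0.0534]
side yellow 146 [0.627  0.0027 0.096 ]
side yellow 74 [0.4759 0.0118 0.0966]
side yellow 15 [0.4537 0.0099 0.0973]
side yellow 40 [0.4426 0.0134 0.0954]
side orange 106 [0.6921 0.0972 0.0515]
side orange 145 [0.5668 0.101  0.0518]
side orange 152 [0.5283 0.111  0.0519]
side orange 192 [0.4027 0.1142 0.0519]
top white 10 [0.6761 0.0649 0.0547]
top yellow 16 [0.6074 0.0019 0.0975]
top yellow 6 [0.4723 0.0073 0.0977]
top yellow 7 [0.4651 0.0076 0.0978]
top orange 123 [0.6944 0.095  0.0529]
top orange 132 [0.568  0.0984 0.0528]
top orange 136 [0.5296 0.1082 0.0528]
top orange 62 [0.4058 0.1156 0.0529]
```

Marks are at y≈0.0666 against plates at ≈0.098, so about 30 mm remain. Now going slowly through the detent's bump.

```bash
python3 -m pendant '{"travel":[[0.006,0,0],[0.006,0,0],[0.006,0,0.001],[0.005,0,0],[0.005,0,0],[0.005,0,0],[0.005,0,0.001],[0,0,0]],"turn":[0,0,0,0,0,0,0,0]}'; python3 -m pendant '{"travel":[[0.004,0,0],[0.003,0,0],[0,0,0],[0,0,0]],"turn":[0,0,0,0]}'; python3 look.py pics/s4.png
```

```text
t: 10.15
eef_pos: [0.6272, 0.0041, 0.0774]
eef_rot: [-0.006, 0.716, 0.698, 0.017]
force: [-1.5, -3.3, 0.2]
gripper_width: -0.0001
grasp_force: 1.6
t: 10.48
eef_pos: [0.6278, 0.0096, 0.0775]
eef_rot: [-0.007, 0.716, 0.698, 0.019]
force: [-0.4, 0.2, 0.1]
gripper_width: -0.0002
grasp_force: 0.0
side white 15 [0.6758 0.0881 0.0537]
side white 20 [0.5866 0.0897 0.053 ]
side white 13 [0.5105 0.0745 0.0534]
side yellow 148 [0.6277 0.0249 0.0965]
side yellow 154 [0.4578 0.0116 0.0962]
side orange 108 [0.6922 0.0975 0.0517]
side orange 143 [0.5668 0.1008 0.0518]
side orange 154 [0.5284 0.1109 0.0516]
side orange 196 [0.4026 0.1143 0.052 ]
top white 6 [0.5116 0.074  0.0545]
top yellow 5 [0.4829 0.0113 0.0976]
top yellow 17 [0.4752 0.0083 0.0981]
top yellow 54 [0.4489 0.0098 0.0979]
```

Past the bump, about 8 mm short and standing. A few more slow millimetres should let it pull in.

```bash
python3 -m pendant '{"travel":[[0.003,0,0],[0.003,0,0],[0.003,0,0],[0.002,0,0],[0,0,0],[0,0,0]],"turn":[0,0,0,0,0,0]}'; python3 look.py pics/s5.png | grep -E "side (white|yellow)"
```

```text
t: 11.13
eef_pos: [0.6278, 0.0143, 0.0777]
eef_rot: [-0.007, 0.716, 0.698, 0.018]
force: [-0.3, 1.0, 0.6]
gripper_width: -0.0001
grasp_force: 0.0
side white 12 [0.6754 0.0971 0.054 ]
side white 20 [0.5865 0.0994 0.0533]
side white 6 [0.5111 0.0756 0.0538]
side yellow 153 [0.6288 0.0344 0.0962]
side yellow 71 [0.4771 0.0116 0.0964]
side yellow 85 [0.4462 0.0109 0.097 ]
```

It pulled in ahead of the tool: the carrier moved 9.4 mm while the tool moved 4.7 mm. Retracting straight back, then up, then checking.

```bash
python3 -m pendant '{"travel":[[-0.02,0,0],[-0.04,0,0],[-0.05,0,-0.01],[-0.05,0,-0.03],[-0.05,0,-0.05],[-0.05,0,-0.06],[-0.05,0,-0.06],[-0.03,0,-0.03],[0,0,0],[0,0,0]],"turn":[0,0,0,0,0,0,0,0,0,0]}'; python3 look.py pics/s6.png
```

```text
t: 12.12
eef_pos: [0.6214, -0.1614, 0.1922]
eef_rot: [-0.006, 0.717, 0.697, 0.019]
force: [-0.4, 0.4, -0.4]
gripper_width: -0.0004
grasp_force: 0.0
side white 12 [0.6762 0.0966 0.053 ]
side white 20 [0.5862 0.0997 0.0538]
side white 20 [0.5105 0.0735 0.0533]
side white 22 [0.4208 0.0765 0.0536]
side yellow 175 [0.6265 0.0342 0.0966]
side yellow 107 [0.4642 0.0113 0.0966]
side yellow 17 [0.4359 0.0124 0.0955]
side orange 107 [0.6927 0.0976 0.0516]
side orange 142 [0.5669 0.1007 0.0517]
side orange 152 [0.5283 0.1111 0.0518]
side orange 193 [0.4026 0.1143 0.052 ]
top white 13 [0.6768 0.0965 0.0537]
top white 10 [0.5881 0.0986 0.0542]
top white 14 [0.511  0.0735 0.0551]
top white 13 [0.4215 0.0763 0.0543]
top yellow 193 [0.6297 0.0327 0.0979]
top yellow 7 [0.4839 0.0096 0.0972]
top yellow 5 [0.4618 0.0087 0.0984]
top orange 123 [0.6945 0.0951 0.0525]
top orange 131 [0.568  0.0984 0.0529]
top orange 135 [0.5296 0.1083 0.0527]
top orange 122 [0.4048 0.1119 0.0528]
```

View pics/s6.png

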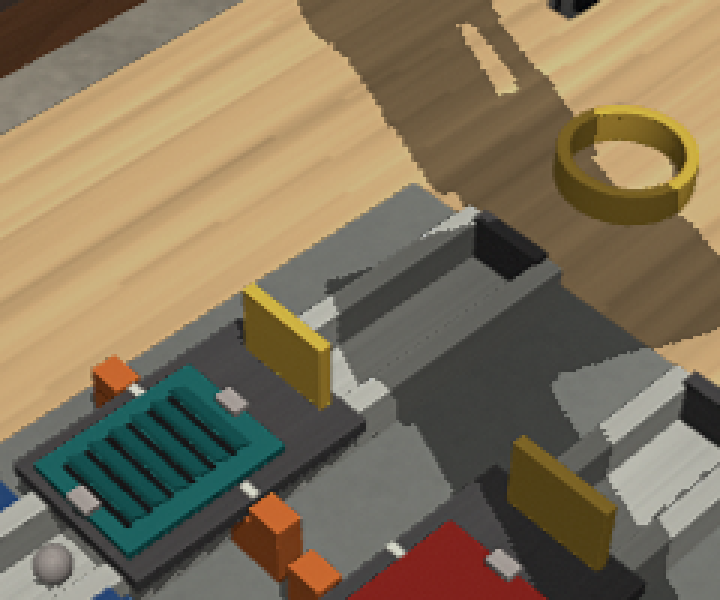

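The white marks at crop (137,390) and (250,490) sit level with the orange plates: y=0.098 for both. The red carrier hasn't moved and the arm is clear.

```bash
python3 -c "
from workcell import job;print(job.close_job())"
```

```text
the job is handed in; nothing more can be done
None
```

The teal carrier is in the orange station's detent with its white marks level with the plates (within about 1–2 mm), the red carrier is untouched and the job is handed in at about 12 s; one risk is that joint 6 briefly read 2.703 rad against its 2.70 limit, which the judge may count against it.

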